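# Hang two serving pails on the hook stand, largest first

## Task

Clear the two steel serving pails with wooden handles off the feast table by hanging both on the hook stand. Slide the large shallow one onto the hook first and well back, then the small one in front of it, so that its bowl nests above the large one. Each handle must lie across the hook near its middle with the pail hanging level, still and let go.

Things in the scene. Friction and masses are not known exactly. Their poses are not given: they have to be found in the camera images.
- stand: Fixed steel hook stand. Origin on the table; x points from the hook's tip to the post, z up. 12 mm post at x = +150 mm; from its top a level flat bar, 20 mm wide, 10 mm thick, runs along y = 0 from x = +160 to -90 mm, its upper side 222 mm up. Base plate 12 mm high, x = -10 to +190 mm, 130 mm across. Good hanging places: x = +50 mm (large pail; beyond +75 mm its bowl meets the post), -25 mm (small).
- hook_tip (a point): Top of the upturned free end of the hook's arm, the end nearest the robot: there a stub 20 mm wide and 10 mm thick rises 16 mm above the bar (stand x = -90 to -100 mm). The point is the centre of its top, stand x = -95 mm, y = 0, 238 mm above the table. Nothing else of the stand is higher than the arm. Axes as the stand's. Keep handles and their wires clear of it when carrying past.
- large_pail: Loose shallow steel pail, 0.3-0.5 kg. Origin: centre of underside, z up. Rim 130 mm across, 40 mm high. Rigid handle over the centre: upright wooden slat 122 mm long along y, 12 mm thick along x, underside 180 mm, top 214 mm above the origin, on 6 mm wires at y = +-55 mm; the gap under it is open along x for the hook. Pinch the slat's upper part across its thickness. Either way round will do.
- small_pail: Loose small deep steel pail of the same make, 0.15-0.25 kg. Origin: centre of underside, z up. Rim 72 mm across, 55 mm high. Handle slat 72 mm long along y, 12 mm thick along x, underside 115 mm, top 149 mm above the origin; 6 mm wires at y = +-30 mm. Hung, it floats above the large pail's bowl. Either way round will do.

How it is judged:
On the way, in this order (a step that is already met when the one before it is completed fails the run):
1. the large pail hangs by its handle on the hook, let go (z of large_pail in the frame of stand between 0.027 and 0.057 m and y of large_pail in the frame of stand between -0.03 and 0.03 m and x of large_pail in the frame of stand between -0.09 and 0.13 m and angle between large_pail's own z axis and vertical below 0.2 rad and angle between the x axis of large_pail and the x axis of stand, either way round below 0.4 rad and contact force between stand and large_pail above 0.3 N and contact force between the fingers and large_pail below 0.1 N and linear speed of large_pail below 0.06 m/s), for 0.2 s.
2. the small pail hangs by its handle on the hook in front of the large one, let go (all of step 1 and z of small_pail in the frame of stand between 0.092 and 0.122 m and y of small_pail in the frame of stand between -0.03 and 0.03 m and x of small_pail in the frame of stand between -0.09 and 0.13 m and angle between small_pail's own z axis and vertical below 0.2 rad and angle between the x axis of small_pail and the x axis of stand, either way round below 0.4 rad and contact force between stand and small_pail above 0.3 N and contact force between the fingers and small_pail below 0.1 N and linear speed of small_pail below 0.06 m/s), for 0.2 s.
At the end, for the whole second after the job is handed in: Both pails hang by their handles on the hook, large one behind: undersides 42 mm (large) and 107 mm (small) above the table within 15 mm, within 30 mm of the arm sideways, tilt under 0.2 rad, handles square across the arm within 0.4 rad, borne by the stand, let go, slower than 0.06 m/s (all of step 2); the robot touches nothing.
It also fails if it takes over 64 s, if anything falls off the work surface, if the arm or the gripper's body presses on something with over 40 N, if the wrist force passes 120 N, or if a joint passes its speed limit or range.

## Robot

A 7-joint arm with a two-finger parallel gripper is mounted at the origin on the work surface. World frame = base frame: x ahead of the robot, y to its left, z up, the work surface at z = 0. Lengths are in m, angles in rad, forces in N, time in s.
With the tool pointing down it reaches from about 0.4 to 0.85 m from the base axis. Payload 4.5 kg.
Tool frame: the origin (TCP) lies on the centre line of the jaws, within the pads' length; the fingertips stand r.tip_extent ahead of it and the grasp point (between the pads) is the TCP (r.tip_extent is the distance from the TCP to the fingertips, in m); z points along the fingers, y is the line along which they close (so a half turn about z gives the same grasp; the last joint's range is limited). The gripper opens to 88 mm and grips with 3 to 60 N. Pads are 18 mm wide; open, the fingers measure 123 mm over their backs; the gripper's body (75 mm by 187 mm) begins 45 mm behind the grasp point.
Start: joints at [1.228, 0.689, -0.195, 1.565, 0.157, 0.902, -0.215], TCP at [0.23, -0.581, 0.258] pointing down, gripper open.
Joint ranges: [-3.01, 3.01], [-0.46, 2.08], [-1.47, 1.51], [0.13, 2.56], [-1, 4.14], [0.04, 2.09], [-2.66, 2.66]. Speed limits (rad/s): [2.57, 2.57, 3.14, 3.14, 3.14, 3.14, 3.14].

## Interface

Orientations are given as a unit quaternion [x, y, z, w].
In Python, from plant import sensors, vision, finish_job, r gives the robot as it stands. The module is installed in compiled form; this text tells all that it offers.
- The arm moves only by the tool step_arm, never from a script. Its argument "steps" is a list of rows, each a list of 2 entries, a list of its own where there are three numbers: the shift along the tool's x, y, z in cm, then the turn, a rotation vector about the tool's x, y, z in degrees. A call has 1 to 12 rows; each row shifts and turns the commanded pose from where the row before left it, along the tool's axes as they then stand; what a row does not reach is not made up. A row lasts 1/8 s, in which the tool goes at most 62.5 mm and 10.7 degrees, less where a joint would pass 70% of its speed; a pose out of reach is approached as far as the arm can. A call with a gripper value outside its range is refused whole. "claw" is the opening, from -1 (shut) to 1 (fully open), set as the call begins (left out, the last holds). The fingers move at their own pace and stop on an object; "grip_force" is the grip in N (left out, the last holds). Time passes only in rows, so rows that do not move let the fingers close. It gives the time, the measured TCP pose, the force, the opening and the grip force at its end, in the units of the state.
- sensors.get_state(): the state, without advancing time (a new reading comes with each control period).
- vision.snapshot(name): name is "side" or "top" or "wrist"; returns a dict with "img" (400x640x3 uint8, red, green, blue), "fx", "fy", "cx", "cy" (pixels), "k1" (the pictures are not rectified: a ray, as slopes to the right and down, at radius r is drawn at 1 + k1 r^2 times it, then the intrinsics apply), "position" and "rotation" of the camera in the world. Camera axes: x right, y down, z forward; pixel columns grow to the right and rows downward; lengths in m; the calibration is good to about 2 mm. A picture is of the moment at which its call begins. There is no depth.
- finish_job(): hands the job in; it is judged then, once.
The state is a dict: "clock": time; "q": joint angles; "qd": joint speeds; "joint_torque": joint torques, N m; "tool_pos": TCP position; "eef_rot": TCP orientation; "contact_force": force on the tool from outside, world axes, zero at the start; "moment": the same for the moment, N m; "opening": opening from 0.0 (shut) to 1.0 (fully open); "finger_force": force on a finger pad.
Only numpy, scipy, OpenCV 4.12 (cv2) and the standard library are available. Lean on these libraries where they do the work, as an engineer would, in place of code of your own. Each camera call takes 0.05 s, during which the arm holds its last target. There are 200 camera calls.

## Working session

There is one attempt and no reset: what is moved stays moved. The work goes in short steps, Python scripts to look and compute and a tool call to move; the robot and the scene stay as the last step left them, time stands still between calls to the robot, and variables do not carry over. Pictures are saved under pics/ and viewed, at most 11 in all, crops included, and the job is handed in when it is done.

Besides the shell and the picture viewer there is one more tool, called after "Emit:" by a JSON object that holds its "op" and its "data". step_arm: Moves the arm, as the interface text tells. Its arguments: {"type":"object","properties":{"steps":{"type":"array"},"claw":{"type":"number"},"grip_force":{"type":"number"}},"required":["steps"]}

```bash
mkdir -p pics; ls
cat > h.py <<'E'
import numpy as np, cv2
from plant import sensors, vision, finish_job, r
def snap(n,f=None):
    s=vision.snapshot(n)
    if f: cv2.imwrite('pics/'+f,s['img'][:,:,::-1])
    return s
def K(s): return np.array([[s['fx'],0,s['cx']],[0,s['fy'],s['cy']],[0,0,1.]])
def ray(s,uv):
    d=((np.array(uv,float)-[s['cx'],s['cy']])/[s['fx'],s['fy']])
    u=d.copy()
    for _ in range(20): u=d/(1+s['k1']*(u@u))
    R=np.array(s['rotation'],float)
    if R.shape!=(3,3):
        from scipy.spatial.transform import Rotation as Ro; R=Ro.from_quat(R).as_matrix()
    v=R@np.array([u[0],u[1],1]); return np.array(s['position']),v/np.linalg.norm(v)
def onz(s,uv,z):
    p,v=ray(s,uv); return p+v*(z-p[2])/v[2]
def tri(s1,a,s2,b):
    p,v=ray(s1,a);q,w=ray(s2,b)
    t=np.linalg.lstsq(np.c_[v,-w],q-p,rcond=None)[0]
    A=p+v*t[0];B=q+w*t[1]; return (A+B)/2,np.linalg.norm(A-B)
E
python3 - <<'E'
from h import *
a=snap('side','s0.png');b=snap('top','t0.png')
for s in(a,b): print({k:np.round(v,3).tolist() for k,v in s.items() if k!='img'})
st=sensors.get_state();print(r.tip_extent,st)
E
```

```text
pics
{'fx': 472.066, 'fy': 472.066, 'cx': 318.215, 'cy': 193.317, 'k1': 0.007, 'position': [-0.06, 0.749, 0.84], 'rotation': [-0.298, 0.839, -0.432, 0.142]}
{'fx': 363.661, 'fy': 363.661, 'cx': 317.509, 'cy': 199.308, 'k1': 0.021, 'position': [0.463, 0.015, 0.892], 'rotation': [-0.703, 0.71, -0.036, 0.024]}
0.019 {'clock': 0.1, 'q': array([ 1.22782569,  0.68992583, -0.19453926,  1.56623384,  0.15732152,
        0.90250199, -0.21511435]), 'qd': array([ 0.00204381, -0.00102855, -0.00081634, -0.00298985, -0.00093136,
        0.00097418, -0.00168604]), 'joint_torque': array([-2.89890522e-03, -5.28493631e+01, -1.27116110e+00, -1.53834325e+01,
       -5.25030855e-02,  2.06343684e-03,  6.20017590e-05]), 'tool_pos': array([ 0.22971835, -0.5806747 ,  0.2569763 ]), 'eef_rot': array([ 9.82299190e-01,  1.87316848e-01, -2.17392275e-04, -8.08474289e-04]), 'contact_force': array([0.53592774, 0.94617182, 1.10395641]), 'moment': array([ 0.02109091, -0.0082886 ,  0.00758694]), 'finger_force': 0.0, 'opening': 0.9992637134501292}
```

View pics/s0.png

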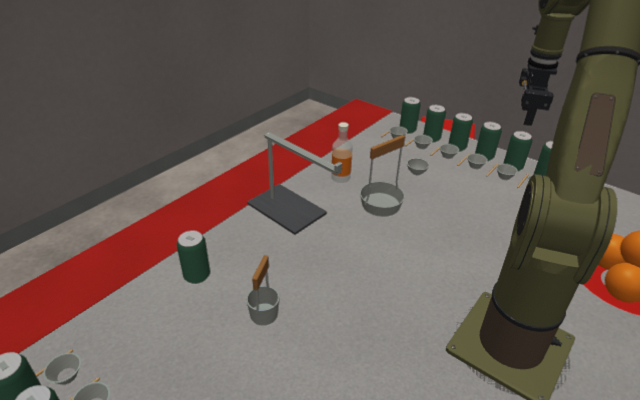

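View pics/t0.png

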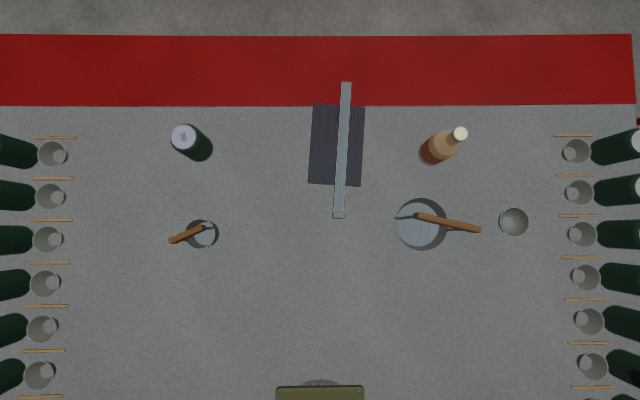

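The side view shows the large pail at about (382,199), the small one at (263,306), and the hook tip at (338,168). In the top view the large slat runs (415,215)-(480,230), the small slat (170,240)-(212,227), and the bar (346,83)-(338,217).

```bash
cat > m.py <<'E'
from h import *
b=snap('top');a=snap('side')
for nm,s in(('top',b),('side',a)):
    im=s['img'];hsv=cv2.cvtColor(im,cv2.COLOR_RGB2HSV)
    m=cv2.inRange(hsv,(5,110,60),(22,255,255))
    for c in cv2.findContours(m,0,2)[0]:
        if cv2.contourArea(c)<60: continue
        print(nm,cv2.contourArea(c),np.round(cv2.boxPoints(cv2.minAreaRect(c)),1).tolist())
E
python3 m.py
python3 - <<'E'
import cv2,numpy as np
t=cv2.imread('pics/t0.png')
z=lambda im,x,y,w,h,k:cv2.resize(im[y:y+h,x:x+w],None,fx=k,fy=k,interpolation=cv2.INTER_CUBIC)
s=cv2.imread('pics/s0.png')
A=np.hstack([z(t,390,190,100,65,4),z(t,160,205,100,65,4)])
B=np.hstack([z(t,300,75,80,150,2),z(s,350,125,80,100,3),z(s,240,250,80,100,3)][:0]+[z(s,350,130,65,85,3),z(s,240,250,65,85,3),z(s,260,125,90,85,3)])
B=cv2.copyMakeBorder(B,0,0,0,800-B.shape[1],cv2.BORDER_CONSTANT)
cv2.imwrite('pics/z0.png',np.vstack([A,B]))
E
```

```text
top 168.0 [[167.5, 238.60000610351562], [201.1999969482422, 223.3000030517578], [203.60000610351562, 228.5], [169.8000030517578, 243.8000030517578]]
top 316.0 [[416.3999938964844, 217.5], [417.79998779296875, 211.6999969482422], [480.6000061035156, 226.6999969482422], [479.20001220703125, 232.5]]
top 290.5 [[415.20001220703125, 147.10000610351562], [433.0, 135.0], [448.0, 157.0], [430.20001220703125, 169.10000610351562]]
side 232.0 [[248.1999969482422, 286.29998779296875], [263.20001220703125, 254.1999969482422], [271.6000061035156, 258.20001220703125], [256.5, 290.20001220703125]]
side 2186.5 [[587.0, 230.0], [639.0, 230.0], [639.0, 302.0], [587.0, 302.0]]
side 275.5 [[330.5, 175.39999389648438], [332.29998779296875, 149.8000030517578], [351.3999938964844, 151.1999969482422], [349.6000061035156, 176.8000030517578]]
side 326.5 [[367.20001220703125, 148.8000030517578], [403.1000061035156, 133.8000030517578], [407.1000061035156, 143.5], [371.20001220703125, 158.39999389648438]]
```

View pics/z0.png

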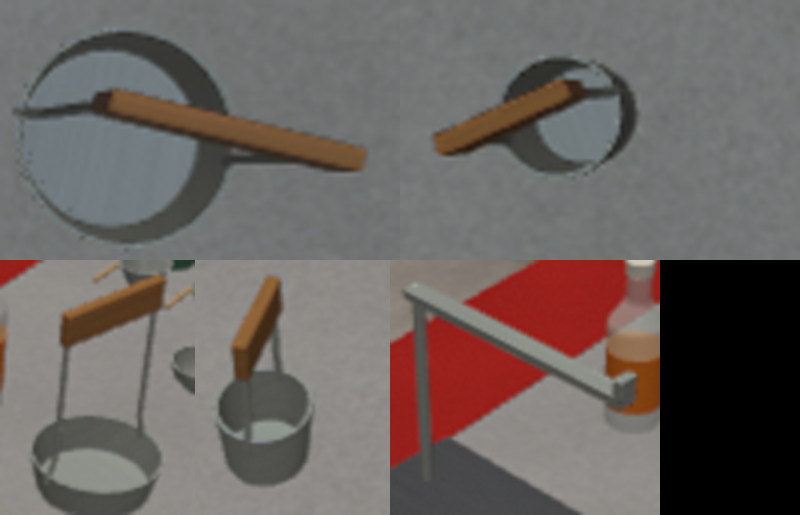

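The zoom gives the top-face ends of the large slat at (417.3,215.5)/(481,229.5) and of the small one at (168.5,241.2)/(203.5,227). The stub is at top-view (338,217).

```bash
cat > m2.py <<'E'
from h import *
b=snap('top');a=snap('side')
def pr(n,e1,e2,z,zr,cir):
    A=onz(b,e1,z);B=onz(b,e2,z)
    print(n,A[:2].round(4),B[:2].round(4),'len',np.linalg.norm(A-B).round(4),'mid',((A+B)/2)[:2].round(4),'axis deg',np.degrees(np.arctan2(*(A-B)[1::-1])).round(1),'rim',[onz(b,c,zr)[:2].round(4).tolist() for c in cir])
# rim extremes: (left,right)
pr('L',(417.3,215.5),(481,229.5),.214,.04,[(395,224),(447,224),(421,198),(421,250.5)])
pr('S',(168.5,241.2),(203.5,227),.149,.055,[(185,232),(219,235)])
im=b['img'];hsv=cv2.cvtColor(im,cv2.COLOR_RGB2HSV).astype(int)
g=cv2.cvtColor(im,cv2.COLOR_RGB2GRAY)
for v in (85,95,110,125,150,175,195,205,212,214,216,218,220): print(v,im[v,328:360].astype(int).mean(1).round().astype(int).tolist(),(im[v,328:360,2].astype(int)-im[v,328:360,0]).tolist() if v in(150,195) else '')
E
python3 m2.py
```

```text
L [ 0.4894 -0.183 ] [ 0.4623 -0.3009] len 0.121 mid [ 0.4759 -0.242 ] axis deg 77.1 rim [[0.4767, -0.1808], [0.4757, -0.3029], [0.5374, -0.244], [0.4146, -0.2397]]
S [0.4449 0.3025] [0.4726 0.2334] len 0.0745 mid [0.4587 0.268 ] axis deg 111.8 rim [[0.4629, 0.3025], [0.4553, 0.2257]]
85 [58, 59, 58, 59, 58, 59, 57, 60, 58, 58, 59, 59, 56, 107, 118, 117, 119, 120, 119, 120, 119, 120, 120, 92, 63, 59, 58, 58, 58, 58, 59, 56] 
95 [57, 57, 57, 60, 61, 58, 57, 58, 58, 59, 59, 58, 62, 116, 116, 116, 117, 119, 118, 119, 120, 120, 124, 70, 58, 60, 59, 59, 59, 60, 60, 58] 
110 [57, 58, 58, 59, 59, 59, 58, 58, 58, 58, 46, 55, 115, 115, 114, 117, 118, 117, 118, 119, 119, 118, 64, 58, 59, 59, 58, 60, 60, 59, 57, 59] 
125 [59, 60, 60, 61, 61, 58, 59, 59, 59, 59, 57, 115, 116, 115, 116, 118, 116, 118, 120, 120, 120, 56, 60, 59, 61, 59, 62, 61, 60, 59, 60, 61] 
150 [62, 62, 60, 61, 61, 61, 62, 61, 56, 119, 118, 119, 118, 119, 119, 120, 123, 122, 122, 89, 62, 62, 61, 62, 60, 61, 61, 60, 60, 60, 61, 61] [9, 8, 8, 8, 8, 7, 9, 9, 6, 15, 13, 14, 13, 15, 14, 14, 14, 15, 14, -1, 8, 9, 8, 9, 9, 8, 8, 8, 8,
[... 699 characters left out ...]
6, 111, 109, 111, 115, 118, 116, 117, 117, 117, 120] 
214 [116, 117, 119, 121, 82, 81, 123, 123, 123, 119, 120, 122, 121, 120, 121, 116, 94, 120, 117, 117, 117, 115, 114, 115, 117, 119, 118, 117, 116, 117, 116, 117] 
216 [117, 118, 119, 120, 82, 100, 121, 118, 117, 119, 120, 119, 120, 117, 119, 119, 90, 117, 117, 117, 118, 121, 120, 117, 119, 123, 121, 118, 118, 118, 116, 115] 
218 [118, 116, 118, 121, 104, 91, 92, 79, 74, 74, 76, 70, 70, 75, 92, 98, 117, 116, 117, 118, 117, 118, 116, 118, 118, 117, 117, 116, 114, 117, 115, 112] 
220 [119, 119, 117, 116, 116, 118, 117, 115, 116, 116, 115, 117, 116, 116, 117, 120, 117, 118, 120, 121, 119, 116, 116, 118, 120, 121, 120, 118, 119, 117, 115, 116]
```

```bash
cat >> h.py <<'E'
from scipy.spatial.transform import Rotation as Ro
def go(p,yaw):
    """tool down, tool y at world angle yaw (deg, either way): turn first, then shift, in tool axes"""
    s=sensors.get_state();R=Ro.from_quat(s['eef_rot']);d=np.array(p)-s['tool_pos']
    c=[]
    for y in (yaw,yaw+180):
        Y=np.radians(y);ty=np.array([np.cos(Y),np.sin(Y),0]);z=np.array([0,0,-1.]);M=Ro.from_matrix(np.c_[np.cross(ty,z),ty,z])
        c.append((M,(R.inv()*M).as_rotvec(degrees=True)))
    for M,v in sorted(c,key=lambda t:np.linalg.norm(t[1])): print('turn',v.round(1),'then shift cm',(M.inv().apply(d)*100).round(2),'| shift without turn',(R.inv().apply(d)*100).round(2))
    print('t',s['clock'],'q',s['q'].round(2),'pos',s['tool_pos'].round(4),'open',round(s['opening'],3))
E
python3 - <<'E'
from h import *
b=snap('top');a=snap('side')
e=[onz(b,p,.222) for p in((346.2,85),(344.9,110),(342.3,150),(339.7,195),(338.9,205))]
t=onz(b,(338.5,214.9),.238)
print(np.round(e,4)[:,:2].tolist(),t.round(4))
v=np.polyfit([p[0] for p in e],[p[1] for p in e],1); print('stand yaw',np.degrees(np.arctan(v[0])),'line y at tip x',np.polyval(v,t[0]))
go([.476,-.242,.30],-12.9)
E
```

```text
[[0.7381, -0.0532], [0.6896, -0.05], [0.6129, -0.0439], [0.5283, -0.0378], [0.5098, -0.036]] [ 0.4908 -0.0338  0.238 ]
stand yaw -4.295614191660643 line y at tip x -0.03477201119293241
turn [ -0.   -0.  -55.5] then shift cm [38.55 16.42 -4.24] | shift without turn [ 35.36 -22.48  -4.24]
turn [ -0.    0.  124.5] then shift cm [-38.55 -16.42  -4.24] | shift without turn [ 35.36 -22.48  -4.24]
t 0.4 q [ 1.23  0.69 -0.19  1.57  0.16  0.9  -0.22] pos [ 0.2299 -0.5811  0.2576] open 1.0
```

Emit:
{"op": "step_arm", "data": {"steps": [[[0, 0, -0.7], [0, 0, -9.25]], [[0, 0, -0.7], [0, 0, -9.25]], [[0, 0, -0.7], [0, 0, -9.25]], [[0, 0, -0.7], [0, 0, -9.25]], [[0, 0, -0.7], [0, 0, -9.25]], [[0, 0, -0.7], [0, 0, -9.25]]], "claw": 1}}

```text
clock: 1.15
tool_pos: [0.2299, -0.5812, 0.3]
eef_rot: [0.781, 0.625, -0.0, -0.0]
contact_force: [0.9, -0.6, -0.1]
opening: 0.998
finger_force: 0.0
```

Emit:
{"op": "step_arm", "data": {"steps": [[[3.86, 1.64, 0], [0, 0, 0]], [[3.86, 1.64, 0], [0, 0, 0]], [[3.86, 1.64, 0], [0, 0, 0]], [[3.86, 1.64, 0], [0, 0, 0]], [[3.86, 1.64, 0], [0, 0, 0]], [[3.86, 1.64, 0], [0, 0, 0]], [[3.86, 1.64, 0], [0, 0, 0]], [[3.86, 1.64, 0], [0, 0, 0]], [[3.86, 1.64, 0], [0, 0, 0]], [[3.86, 1.64, 0], [0, 0, 0]], [[0, 0, 0], [0, 0, 0]]]}}

```text
clock: 2.52
tool_pos: [0.4784, -0.2378, 0.3002]
eef_rot: [0.78, 0.626, 0.001, 0.0]
contact_force: [-1.1, -0.2, -0.4]
opening: 1.001
finger_force: 0.0
```

Run:
```python
from h import *
go([.476,-.242,.206],-12.9)
w=snap('wrist','w1.png')
print({k:np.round(v,3).tolist() for k,v in w.items() if k!='img'})
```

```text
turn [ 0.1 -0.1  0.4] then shift cm [-0.46 -0.14  9.42] | shift without turn [-0.48 -0.17  9.42]
turn [   0.2    0.2 -179.6] then shift cm [0.46 0.14 9.42] | shift without turn [-0.48 -0.17  9.42]
t 2.525 q [ 0.68  0.54 -0.49  1.78  0.31  0.9  -0.16] pos [ 0.4784 -0.2378  0.3002] open 1.001
{'fx': 332.579, 'fy': 332.579, 'cx': 319.229, 'cy': 201.942, 'k1': -0.042, 'position': [0.495, -0.161, 0.426], 'rotation': [0.982, -0.108, -0.016, 0.151]}
```

View pics/w1.png

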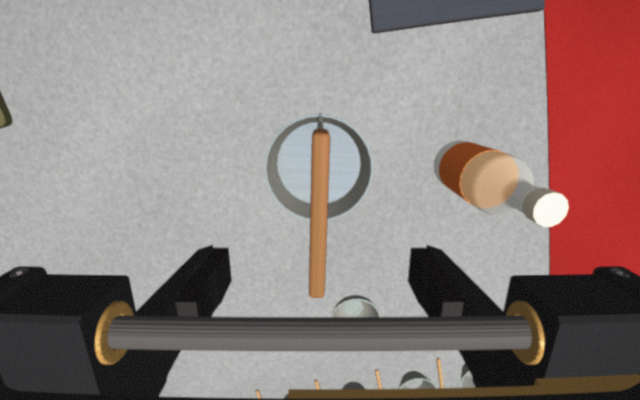

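The slat is centred between the fingers; its top runs (321,137)–(316.5,297) in the wrist view.

Run:
```python
from h import *
w=snap('wrist')
A=onz(w,(320.8,137),.214);B=onz(w,(316.5,297),.214);m=(A+B)/2
print(A,B,np.linalg.norm(A-B),m,np.degrees(np.arctan2(*(A-B)[1::-1])))
go([m[0],m[1],.206],np.degrees(np.arctan2(*(A-B)[1::-1]))-90)
```

```text
[ 0.48973823 -0.18716236  0.214     ] [ 0.46111824 -0.30027043  0.214     ] 0.11667279351957503 [ 0.47542823 -0.24371639  0.214     ] 75.80036045282235
turn [-0.   0.   1.3] then shift cm [-0.2   0.    9.37] | shift without turn [-0.19  0.    9.37]
turn [-1.000e-01 -0.000e+00 -1.787e+02] then shift cm [ 0.2  -0.    9.37] | shift without turn [-0.19  0.    9.37]
t 2.625 q [ 0.68  0.54 -0.48  1.78  0.31  0.9  -0.16] pos [ 0.4759 -0.2418  0.2997] open 1.0
```

Good agreement (the arm had simply not settled). Descend and grasp.

Emit:
{"op": "step_arm", "data": {"steps": [[[-0.1, 0, 2], [0, 0, 1]], [[0, 0, 2], [0, 0, 0]], [[0, 0, 2], [0, 0, 0]], [[0, 0, 2], [0, 0, 0]], [[0, 0, 1.4], [0, 0, 0]], [[0, 0, 0], [0, 0, 0]], [[0, 0, 0], [0, 0, 0]]]}}

```text
clock: 3.5
tool_pos: [0.4761, -0.243, 0.2063]
eef_rot: [0.788, 0.616, 0.0, 0.001]
contact_force: [0.5, -0.0, 0.5]
opening: 0.998
finger_force: 0.0
```

Emit:
{"op": "step_arm", "data": {"steps": [[[0, 0, 0], [0, 0, 0]], [[0, 0, 0], [0, 0, 0]], [[0, 0, 0], [0, 0, 0]], [[0, 0, 0], [0, 0, 0]], [[0, 0, 0], [0, 0, 0]], [[0, 0, 0], [0, 0, 0]], [[0, 0, 0], [0, 0, 0]], [[0, 0, 0], [0, 0, 0]]], "claw": -1, "grip_force": 45}}

```text
clock: 4.5
tool_pos: [0.4761, -0.2426, 0.2058]
eef_rot: [0.788, 0.616, 0.0, 0.0]
contact_force: [0.5, -0.7, -3.4]
opening: 0.133
finger_force: 45.0
```

Emit:
{"op": "step_arm", "data": {"steps": [[[0, 0, -1.5], [0, 0, 0]], [[0, 0, -2], [0, 0, 0]], [[0, 0, -2], [0, 0, 0]], [[0, 0, -2], [0, 0, 0]], [[0, 0, 0], [0, 0, 0]], [[0, 0, 0], [0, 0, 0]]]}}

```text
clock: 5.25
tool_pos: [0.4752, -0.2425, 0.2803]
eef_rot: [0.788, 0.616, -0.0, -0.0]
contact_force: [0.3, 0.4, -3.6]
opening: 0.133
finger_force: 45.0
```

Run:
```python
from h import *
go([.425,-.030,.281],-4.3)
print(sensors.get_state()['contact_force'])
```

```text
turn [-0.1 -0.  -9.6] then shift cm [20.81 -6.6  -0.07] | shift without turn [19.42 -9.98 -0.06]
turn [-0.000e+00  1.000e-01  1.704e+02] then shift cm [-20.81   6.6   -0.07] | shift without turn [19.42 -9.98 -0.06]
t 5.25 q [ 0.68  0.57 -0.47  1.8   0.33  0.85 -0.19] pos [ 0.4752 -0.2425  0.2803] open 0.133
[ 0.33950308  0.42345597 -3.64671373]
```

Emit:
{"op": "step_arm", "data": {"steps": [[[0, -1.7, -0.1], [0, 0, -2.4]], [[0, -1.7, 0], [0, 0, -2.4]], [[0, -1.6, 0], [0, 0, -2.4]], [[0, -1.6, 0], [0, 0, -2.4]], [[2.6, 0, 0], [0, 0, 0]], [[2.6, 0, 0], [0, 0, 0]], [[2.6, 0, 0], [0, 0, 0]], [[2.6, 0, 0], [0, 0, 0]], [[2.6, 0, 0], [0, 0, 0]], [[2.6, 0, 0], [0, 0, 0]], [[2.6, 0, 0], [0, 0, 0]], [[2.6, 0, 0], [0, 0, 0]]]}}

```text
clock: 6.75
tool_pos: [0.4261, -0.0225, 0.281]
eef_rot: [0.733, 0.68, -0.001, -0.001]
contact_force: [0.4, 0.8, -4.3]
opening: 0.131
finger_force: 45.0
```

Emit:
{"op": "step_arm", "data": {"steps": [[[0, 0, 0], [0, 0, 0]], [[0, 0, 0], [0, 0, 0]], [[0, 0, 0], [0, 0, 0]]]}}

```text
clock: 7.12
tool_pos: [0.4263, -0.0243, 0.2814]
eef_rot: [0.734, 0.679, -0.001, -0.0]
contact_force: [-0.4, 0.1, -3.0]
opening: 0.134
finger_force: 45.0
```

Run:
```python
from h import *
go([.635,-.0455,.281],-4.3)
a=snap('side');b=snap('top');w=snap('wrist')
z=lambda im,x,y,w,h,k:cv2.resize(im[y:y+h,x:x+w],None,fx=k,fy=k)
cv2.imwrite('pics/m1.png',np.vstack([np.hstack([z(a['img'],240,100,200,150,2),z(b['img'],240,120,200,150,2)]),z(w['img'],120,0,400,150,2)])[:,:,::-1])
```

```text
turn [-0.1  0.  -0.1] then shift cm [-0.55 20.97  0.04] | shift without turn [-5.100e-01  2.097e+01  2.000e-02]
turn [1.000e-01 1.000e-01 1.799e+02] then shift cm [  0.55 -20.97   0.04] | shift without turn [-5.100e-01  2.097e+01  2.000e-02]
t 7.125 q [ 0.32  0.44 -0.53  2.09  0.34  0.7  -0.51] pos [ 0.4263 -0.0243  0.2814] open 0.134
```

View pics/m1.png

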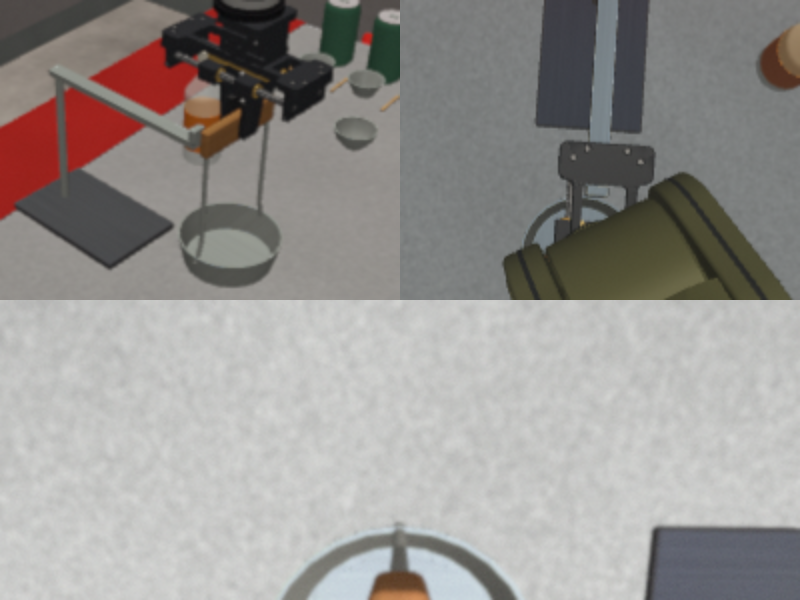

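The pail hangs level from the gripper, in front of the hook tip. Sliding it in.

Emit:
{"op": "step_arm", "data": {"steps": [[[-0.5, 0, 0], [0, 0, 0]], [[0, 1.5, 0], [0, 0, 0]], [[0, 1.5, 0], [0, 0, 0]], [[0, 2, 0], [0, 0, 0]], [[0, 2, 0], [0, 0, 0]], [[0, 2, 0], [0, 0, 0]], [[0, 2, 0], [0, 0, 0]], [[0, 2, 0], [0, 0, 0]], [[0, 2, 0], [0, 0, 0]], [[0, 2, 0], [0, 0, 0]], [[0, 2, 0], [0, 0, 0]], [[0, 2, 0], [0, 0, 0]]]}}

```text
clock: 8.78
tool_pos: [0.6359, -0.045, 0.2812]
eef_rot: [0.733, 0.68, -0.001, -0.0]
contact_force: [0.6, -0.6, -4.1]
opening: 0.13
finger_force: 45.0
```

Emit:
{"op": "step_arm", "data": {"steps": [[[0, 0, 0], [0, 0, 0]], [[0, 0, 0], [0, 0, 0]], [[0, 0, 0], [0, 0, 0]]]}}

```text
clock: 9.15
tool_pos: [0.6347, -0.0441, 0.2817]
eef_rot: [0.733, 0.68, -0.001, -0.0]
contact_force: [-0.6, 0.1, -2.8]
opening: 0.134
finger_force: 45.0
```

Run:
```python
from h import *
go([.635,-.0455,.248],-4.3)
a=snap('side');b=snap('top');w=snap('wrist')
z=lambda im,x,y,w,h,k:cv2.resize(im[y:y+h,x:x+w],None,fx=k,fy=k)
cv2.imwrite('pics/m2.png',np.vstack([np.hstack([z(a['img'],220,60,200,150,2),z(b['img'],240,70,200,150,2)]),z(w['img'],120,0,400,150,2)])[:,:,::-1])
```

```text
turn [-0.1  0.   0. ] then shift cm [-0.13  0.04  3.37] | shift without turn [-0.13  0.04  3.37]
turn [-0.0e+00 -1.0e-01 -1.8e+02] then shift cm [ 0.13 -0.04  3.37] | shift without turn [-0.13  0.04  3.37]
t 9.15 q [ 0.26  0.71 -0.49  1.49  0.37  1.03 -0.4 ] pos [ 0.6347 -0.0441  0.2817] open 0.134
```

View pics/m2.png

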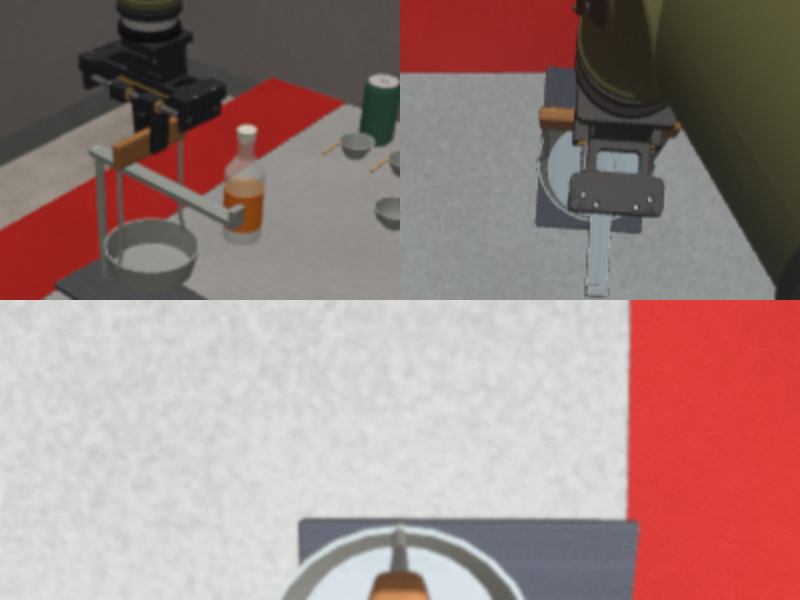

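The hook is through the handle, the slat is above the bar, and the bowl is clear of the post. Lowering.

Emit:
{"op": "step_arm", "data": {"steps": [[[-0.1, 0, 1], [0, 0, 0]], [[0, 0, 1], [0, 0, 0]], [[0, 0, 0.9], [0, 0, 0]], [[0, 0, 0], [0, 0, 0]], [[0, 0, 0], [0, 0, 0]]]}}

```text
clock: 9.93
tool_pos: [0.6358, -0.0449, 0.2528]
eef_rot: [0.733, 0.68, 0.0, 0.0]
contact_force: [1.0, -0.2, -2.9]
opening: 0.136
finger_force: 45.0
```

Emit:
{"op": "step_arm", "data": {"steps": [[[0, 0, 0.2], [0, 0, 0]], [[0, 0, 0.1], [0, 0, 0]], [[0, 0, 0.1], [0, 0, 0]], [[0, 0, 0], [0, 0, 0]], [[0, 0, 0], [0, 0, 0]]]}}

```text
clock: 10.55
tool_pos: [0.6356, -0.045, 0.2488]
eef_rot: [0.733, 0.68, 0.0, 0.0]
contact_force: [-0.2, -0.0, -2.8]
opening: 0.131
finger_force: 45.0
```

Emit:
{"op": "step_arm", "data": {"steps": [[[0, 0, 0.1], [0, 0, 0]], [[0, 0, 0.1], [0, 0, 0]], [[0, 0, 0], [0, 0, 0]], [[0, 0, 0], [0, 0, 0]]]}}

```text
clock: 11.05
tool_pos: [0.6357, -0.045, 0.2476]
eef_rot: [0.733, 0.68, 0.0, 0.0]
contact_force: [-2.7, -0.1, 5.4]
opening: 0.133
finger_force: 45.0
```

Emit:
{"op": "step_arm", "data": {"steps": [[[0, 0, -0.1], [0, 0, 0]], [[0, 0, 0], [0, 0, 0]]], "grip_force": 5}}

```text
clock: 11.3
tool_pos: [0.6357, -0.045, 0.2476]
eef_rot: [0.733, 0.68, 0.0, 0.0]
contact_force: [-1.3, 0.1, 0.4]
opening: 0.135
finger_force: 5.0
```

Emit:
{"op": "step_arm", "data": {"steps": [[[0, 0, 0], [0, 0, 0]], [[0, 0, 0], [0, 0, 0]], [[0, 0, 0], [0, 0, 0]], [[0, 0, 0], [0, 0, 0]], [[0, 0, 0], [0, 0, 0]], [[0, 0, 0], [0, 0, 0]]], "claw": -0.2}}

```text
clock: 12.05
tool_pos: [0.6356, -0.045, 0.2477]
eef_rot: [0.733, 0.68, 0.0, 0.0]
contact_force: [0.7, 0.4, -0.0]
opening: 0.397
finger_force: 0.0
```

Emit:
{"op": "step_arm", "data": {"steps": [[[0, 0, -1], [0, 0, 0]], [[0, 0, -2], [0, 0, 0]], [[0, 0, -3], [0, 0, 0]], [[0, 0, -3], [0, 0, 0]], [[0, 0, 0], [0, 0, 0]], [[0, 0, 0], [0, 0, 0]]]}}

```text
clock: 12.8
tool_pos: [0.6352, -0.0452, 0.3372]
eef_rot: [0.733, 0.68, -0.0, -0.0]
contact_force: [0.1, -0.0, -0.5]
opening: 0.403
finger_force: 0.0
```

Run:
```python
from h import *
go([.459,.266,.30],21.8)
a=snap('side');b=snap('top');w=snap('wrist')
z=lambda im,x,y,w,h,k:cv2.resize(im[y:y+h,x:x+w],None,fx=k,fy=k)
cv2.imwrite('pics/m3.png',np.vstack([np.hstack([z(a['img'],220,60,200,150,2),z(b['img'],240,70,200,150,2)]),z(w['img'],120,50,400,150,2)])[:,:,::-1])
```

```text
turn [ -0.1   0.  -26.1] then shift cm [35.43 -4.8   3.72] | shift without turn [ 29.71 -19.9    3.73]
turn [0.000e+00 1.000e-01 1.539e+02] then shift cm [-35.43   4.8    3.72] | shift without turn [ 29.71 -19.9    3.73]
t 12.8 q [ 0.26  0.66 -0.51  1.41  0.33  1.16 -0.36] pos [ 0.6352 -0.0452  0.3372] open 0.403
```

View pics/m3.png

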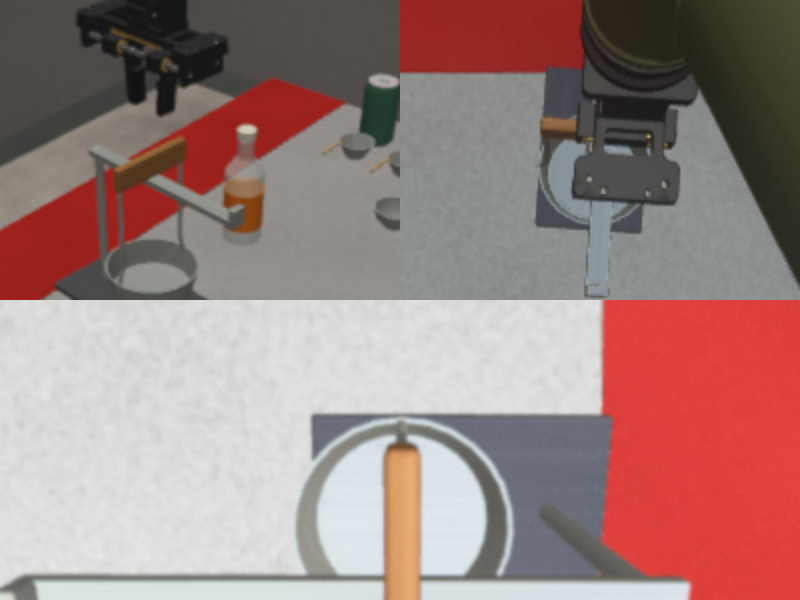

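The large pail hangs level and free. Next is the small pail.

Emit:
{"op": "step_arm", "data": {"steps": [[[0, 0, 0], [0, 0, -8.7]], [[0, 0, 0], [0, 0, -8.7]], [[0, 0, 0], [0, 0, -8.7]], [[4, -0.6, 0], [0, 0, 0]], [[4, -0.6, 0], [0, 0, 0]], [[4, -0.6, 0], [0, 0, 0]], [[4, -0.6, 0], [0, 0, 0]], [[4, -0.6, 0], [0, 0, 0]], [[4, -0.6, 0], [0, 0, 0]], [[4, -0.6, 0], [0, 0, 0]], [[4, -0.6, 0], [0, 0, 0]], [[3.4, 0, 0], [0, 0, 0]]], "claw": 1}}

```text
clock: 14.45
tool_pos: [0.4582, 0.2669, 0.3371]
eef_rot: [0.56, 0.828, -0.001, -0.0]
contact_force: [0.6, -0.8, 0.4]
opening: 0.998
finger_force: 0.0
```

Emit:
{"op": "step_arm", "data": {"steps": [[[0, 0, 3], [0, 0, 0]], [[0, 0, 3], [0, 0, 0]], [[0, 0, 3], [0, 0, 0]], [[0, 0, 0], [0, 0, 0]], [[0, 0, 0], [0, 0, 0]]]}}

```text
clock: 15.08
tool_pos: [0.4599, 0.2663, 0.2483]
eef_rot: [0.561, 0.828, 0.0, 0.0]
contact_force: [-0.4, -0.2, -0.1]
opening: 1.003
finger_force: 0.0
```

Run:
```python
from h import *
go([.459,.266,.141],21.8)
w=snap('wrist','w2.png')
m=cv2.inRange(cv2.cvtColor(w['img'],cv2.COLOR_RGB2HSV),(5,110,60),(22,255,255))
for c in cv2.findContours(m,0,2)[0]:
    if cv2.contourArea(c)>200: print(cv2.boxPoints(cv2.minAreaRect(c)).round(1).tolist())
```

```text
turn [ 0. -0. -0.] then shift cm [ 1.000e-02 -1.000e-01  1.073e+01] | shift without turn [ 0.   -0.1  10.73]
turn [-0.0e+00 -1.0e-01  1.8e+02] then shift cm [-1.000e-02  1.000e-01  1.073e+01] | shift without turn [ 0.   -0.1  10.73]
t 15.075 q [-0.25  0.63 -0.59  1.85  0.47  0.81 -0.71] pos [0.4599 0.2663 0.2483] open 1.003
[[288.6000061035156, 388.20001220703125], [639.0, 373.8999938964844], [639.5999755859375, 390.20001220703125], [289.29998779296875, 404.5]]
[[503.8999938964844, 303.1000061035156], [537.4000244140625, 296.79998779296875], [549.7000122070312, 361.79998779296875], [516.2000122070312, 368.20001220703125]]
[[88.69999694824219, 362.1000061035156], [101.0999984741211, 296.8999938964844], [135.0, 303.29998779296875], [122.69999694824219, 368.5]]
[[311.3999938964844, 149.1999969482422], [327.3999938964844, 148.6999969482422], [330.3999938964844, 246.89999389648438], [314.29998779296875, 247.39999389648438]]
```

View pics/w2.png

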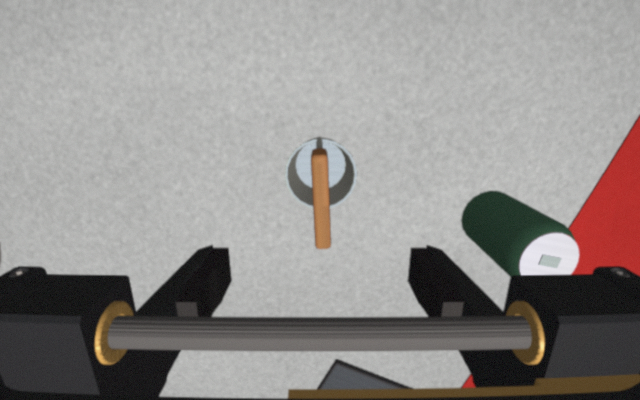

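The small slat top runs (319.5,154)–(322.5,247), centred between the fingers; the can is well to the side.

Run:
```python
from h import *
w=snap('wrist')
A=onz(w,(319.5,153),.149);B=onz(w,(322.5,247),.149);m=(A+B)/2
print(A,B,np.linalg.norm(A-B),m)
go([m[0],m[1],.141],np.degrees(np.arctan2(*(A-B)[1::-1]))-90)
```

```text
[0.44487326 0.30589626 0.149     ] [0.47302154 0.24152857 0.149     ] 0.07025328340438848 [0.4589474  0.27371241 0.149     ]
turn [ 0.1 -0.  -1.8] then shift cm [ 0.71  0.18 10.79] | shift without turn [ 0.71  0.13 10.79]
turn [-1.000e-01 -2.000e-01  1.782e+02] then shift cm [-0.71 -0.18 10.79] | shift without turn [ 0.71  0.13 10.79]
t 15.175 q [-0.25  0.63 -0.59  1.85  0.47  0.81 -0.71] pos [0.4602 0.2665 0.2489] open 0.998
```

Run:
```python
from h import *
w=snap('wrist');a=snap('side')
print('wrist rim',[onz(w,p,.055)[:2].round(4).tolist() for p in((287.5,172),(355,172),(321,138),(321,206.5),(321,172))])
print('side rim',onz(a,(263.3,299),.055))
m=cv2.inRange(cv2.cvtColor(a['img'],cv2.COLOR_RGB2HSV),(5,110,60),(22,255,255))
# slat top ends seen from the side: far end top ~ (267,255), near end top ~(252,285) in old view
print('side slat ends',onz(a,(240+76/3,250+18/3),.149),onz(a,(240+46/3,250+88/3),.149))
z=cv2.resize(a['img'][245:330,230:300],None,fx=7,fy=7,interpolation=cv2.INTER_CUBIC)
cv2.imwrite('pics/sz.png',z[:,:,::-1])
```

```text
wrist rim [[0.4287, 0.2628], [0.4903, 0.2873], [0.4469, 0.3057], [0.4725, 0.2418], [0.4592, 0.275]]
side rim [0.45309155 0.2726444  0.055     ]
side slat ends [0.47038193 0.24201637 0.149     ] [0.43926534 0.30303995 0.149     ]
```

View pics/sz.png

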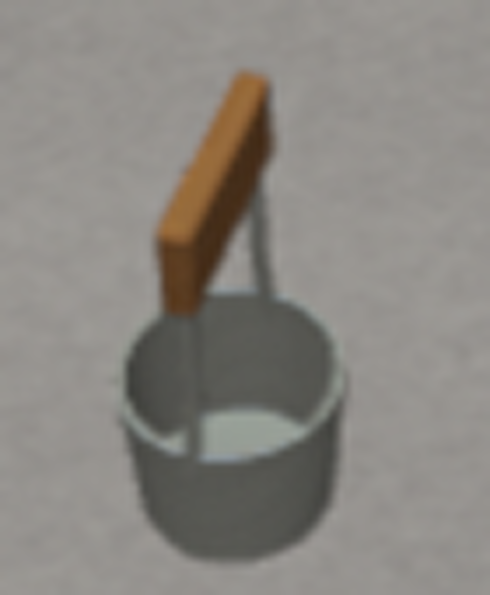

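The side zoom puts the slat top ends at about (266,256) and (255,279), mid y≈0.2725, which agrees with the wrist view. So shift +0.6 along the slat.

Emit:
{"op": "step_arm", "data": {"steps": [[[0.6, 0.1, 1], [0, 0, -1.5]], [[0, 0, 2], [0, 0, 0]], [[0, 0, 2], [0, 0, 0]], [[0, 0, 2], [0, 0, 0]], [[0, 0, 2], [0, 0, 0]], [[0, 0, 1.8], [0, 0, 0]], [[0, 0, 0], [0, 0, 0]], [[0, 0, 0], [0, 0, 0]]]}}

```text
clock: 16.27
tool_pos: [0.4584, 0.2724, 0.14]
eef_rot: [0.55, 0.835, 0.0, -0.0]
contact_force: [-0.5, -0.2, 0.7]
opening: 1.0
finger_force: 0.0
```

Emit:
{"op": "step_arm", "data": {"steps": [[[0, 0, 0], [0, 0, 0]], [[0, 0, 0], [0, 0, 0]], [[0, 0, 0], [0, 0, 0]], [[0, 0, 0], [0, 0, 0]], [[0, 0, 0], [0, 0, 0]], [[0, 0, 0], [0, 0, 0]], [[0, 0, 0], [0, 0, 0]], [[0, 0, 0], [0, 0, 0]]], "claw": -1, "grip_force": 40}}

```text
clock: 17.27
tool_pos: [0.4584, 0.2718, 0.1397]
eef_rot: [0.55, 0.835, 0.0, 0.0]
contact_force: [-0.1, 0.4, -0.7]
opening: 0.129
finger_force: 40.0
```

Emit:
{"op": "step_arm", "data": {"steps": [[[0, 0, -1.5], [0, 0, 0]], [[0, 0, -3], [0, 0, 0]], [[0, 0, -3], [0, 0, 0]], [[0, 0, -3], [0, 0, 0]], [[0, 0, -3], [0, 0, 0]], [[0, 0, -0.5], [0, 0, 0]], [[0, 0, 0], [0, 0, 0]], [[0, 0, 0], [0, 0, 0]]]}}

```text
clock: 18.27
tool_pos: [0.4578, 0.2712, 0.2785]
eef_rot: [0.55, 0.835, -0.001, -0.0]
contact_force: [-0.9, 0.2, -1.4]
opening: 0.132
finger_force: 40.0
```

Run:
```python
from h import *
go([.405,-.028,.281],-4.3)
```

```text
turn [-0.1  0.1 27.6] then shift cm [-30.23  -3.02  -0.25] | shift without turn [-25.39 -16.68  -0.19]
turn [-1.000e-01 -2.000e-01 -1.524e+02] then shift cm [30.23  3.02 -0.25] | shift without turn [-25.39 -16.68  -0.19]
t 18.275 q [-0.24  0.6  -0.63  1.8   0.44  0.89 -0.66] pos [0.4578 0.2712 0.2785] open 0.132
```

Emit:
{"op": "step_arm", "data": {"steps": [[[0, 0, -0.2], [0, 0, 9.2]], [[0, 0, 0], [0, 0, 9.2]], [[0, -3, 0], [0, 0, 9.2]], [[-3.4, 0, 0], [0, 0, 0]], [[-3.4, 0, 0], [0, 0, 0]], [[-3.4, 0, 0], [0, 0, 0]], [[-3.4, 0, 0], [0, 0, 0]], [[-3.4, 0, 0], [0, 0, 0]], [[-3.4, 0, 0], [0, 0, 0]], [[-3.4, 0, 0], [0, 0, 0]], [[-3.4, 0, 0], [0, 0, 0]], [[-3, 0, 0], [0, 0, 0]]]}}

```text
clock: 19.77
tool_pos: [0.405, -0.0332, 0.2809]
eef_rot: [0.733, 0.68, -0.001, -0.001]
contact_force: [1.7, 0.2, -2.3]
opening: 0.127
finger_force: 40.0
```

Emit:
{"op": "step_arm", "data": {"steps": [[[0, 0, 0], [0, 0, 0]], [[0, 0, 0], [0, 0, 0]], [[0, 0, 0], [0, 0, 0]]]}}

```text
clock: 20.15
tool_pos: [0.4059, -0.0307, 0.2816]
eef_rot: [0.732, 0.681, 0.0, -0.0]
contact_force: [0.5, -0.5, -0.9]
opening: 0.128
finger_force: 40.0
```

Run:
```python
from h import *
go([.5605,-.040,.281],-4.3)
```

```text
turn [-0.  -0.   0.1] then shift cm [ 0.23 15.49  0.06] | shift without turn [ 0.2  15.49  0.06]
turn [ 1.000e-01 -0.000e+00 -1.799e+02] then shift cm [ -0.23 -15.49   0.06] | shift without turn [ 0.2  15.49  0.06]
t 20.15 q [ 0.34  0.41 -0.54  2.14  0.33  0.67 -0.5 ] pos [ 0.4059 -0.0307  0.2816] open 0.128
```

Emit:
{"op": "step_arm", "data": {"steps": [[[0.2, 1.2, 0], [0, 0, 0]], [[0, 1.5, 0], [0, 0, 0]], [[0, 1.5, 0], [0, 0, 0]], [[0, 1.5, 0], [0, 0, 0]], [[0, 1.5, 0], [0, 0, 0]], [[0, 1.5, 0], [0, 0, 0]], [[0, 1.5, 0], [0, 0, 0]], [[0, 1.5, 0], [0, 0, 0]], [[0, 1.5, 0], [0, 0, 0]], [[0, 1.2, 0], [0, 0, 0]], [[0, 1, 0], [0, 0, 0]], [[0, 0, 0], [0, 0, 0]]]}}

```text
clock: 21.65
tool_pos: [0.5601, -0.0413, 0.2815]
eef_rot: [0.733, 0.68, 0.0, 0.0]
contact_force: [-1.0, 0.2, -1.4]
opening: 0.134
finger_force: 40.0
```

Run:
```python
from h import *
a=snap('side');b=snap('top');w=snap('wrist')
go([.5605,-.040,.2475],-4.3)
z=lambda im,x,y,w,h,k:cv2.resize(im[y:y+h,x:x+w],None,fx=k,fy=k)
cv2.imwrite('pics/m4.png',np.vstack([np.hstack([z(a['img'],220,60,200,150,2),z(b['img'],240,70,200,150,2)]),z(w['img'],120,0,400,150,2)])[:,:,::-1])
```

```text
turn [-0.  0.  0.] then shift cm [0.15 0.15 3.41] | shift without turn [0.16 0.15 3.41]
turn [-0.0e+00 -1.0e-01 -1.8e+02] then shift cm [-0.15 -0.15  3.41] | shift without turn [0.16 0.15 3.41]
t 21.8 q [ 0.29  0.61 -0.5   1.72  0.36  0.9  -0.43] pos [ 0.5589 -0.0414  0.2816] open 0.136
```

View pics/m4.png

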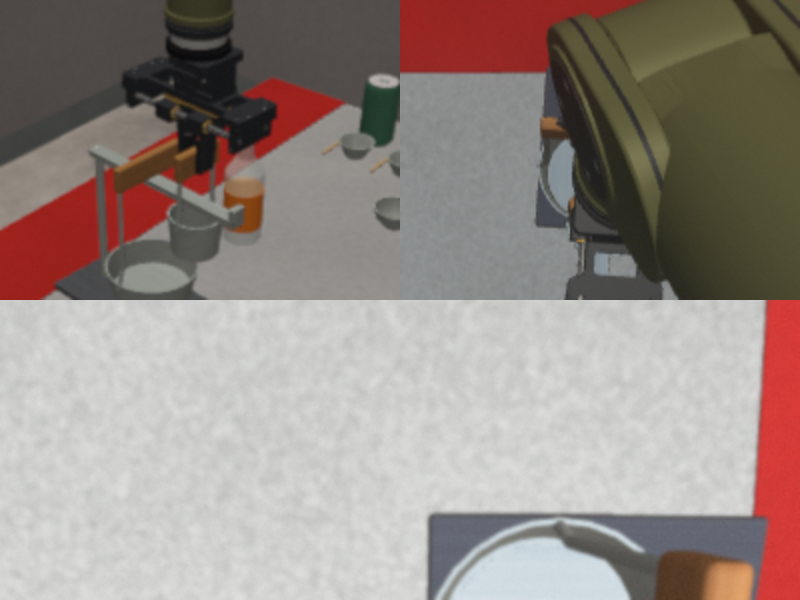

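The small pail has its handle over the bar in front of the large one, wires either side. Lowering.

Emit:
{"op": "step_arm", "data": {"steps": [[[0.1, 0, 1], [0, 0, 0]], [[0, 0, 1], [0, 0, 0]], [[0, 0, 0.9], [0, 0, 0]], [[0, 0, 0.3], [0, 0, 0]], [[0, 0, 0], [0, 0, 0]], [[0, 0, 0], [0, 0, 0]], [[0, 0, 0], [0, 0, 0]]]}}

```text
clock: 22.68
tool_pos: [0.5597, -0.0405, 0.25]
eef_rot: [0.733, 0.68, 0.0, 0.0]
contact_force: [-0.4, 0.2, -2.2]
opening: 0.135
finger_force: 40.0
```

Emit:
{"op": "step_arm", "data": {"steps": [[[0, 0, 0.1], [0, 0, 0]], [[0, 0, 0.1], [0, 0, 0]], [[0, 0, 0], [0, 0, 0]], [[0, 0, 0], [0, 0, 0]]]}}

```text
clock: 23.18
tool_pos: [0.5595, -0.0405, 0.2477]
eef_rot: [0.733, 0.68, -0.0, 0.0]
contact_force: [0.4, -0.4, -2.6]
opening: 0.13
finger_force: 40.0
```

Emit:
{"op": "step_arm", "data": {"steps": [[[0, 0, 0.1], [0, 0, 0]], [[0, 0, 0], [0, 0, 0]], [[0, 0, 0], [0, 0, 0]]]}}

```text
clock: 23.55
tool_pos: [0.5595, -0.0404, 0.2467]
eef_rot: [0.733, 0.68, -0.0, 0.0]
contact_force: [-0.1, -0.2, -1.7]
opening: 0.134
finger_force: 40.0
```

Emit:
{"op": "step_arm", "data": {"steps": [[[0, 0, 0.1], [0, 0, 0]], [[0, 0, 0], [0, 0, 0]], [[0, 0, 0], [0, 0, 0]]]}}

```text
clock: 23.92
tool_pos: [0.5596, -0.0404, 0.2465]
eef_rot: [0.733, 0.68, 0.0, 0.0]
contact_force: [-1.8, -0.5, 5.1]
opening: 0.132
finger_force: 40.0
```

Contact. Ease off, release, and retreat.

Emit:
{"op": "step_arm", "data": {"steps": [[[0, 0, -0.1], [0, 0, 0]], [[0, 0, 0], [0, 0, 0]]], "grip_force": 5}}

```text
clock: 24.18
tool_pos: [0.5595, -0.0405, 0.2466]
eef_rot: [0.733, 0.68, 0.0, -0.0]
contact_force: [-0.1, -0.3, 0.1]
opening: 0.135
finger_force: 5.0
```

Emit:
{"op": "step_arm", "data": {"steps": [[[0, 0, 0], [0, 0, 0]], [[0, 0, 0], [0, 0, 0]], [[0, 0, 0], [0, 0, 0]], [[0, 0, 0], [0, 0, 0]], [[0, 0, 0], [0, 0, 0]], [[0, 0, 0], [0, 0, 0]]], "claw": -0.3}}

```text
clock: 24.92
tool_pos: [0.5595, -0.0405, 0.2467]
eef_rot: [0.733, 0.68, -0.0, 0.0]
contact_force: [-0.0, -0.1, 0.0]
opening: 0.351
finger_force: 0.0
```

Emit:
{"op": "step_arm", "data": {"steps": [[[0, 0, -1], [0, 0, 0]], [[0, 0, -2], [0, 0, 0]], [[0, 0, -3], [0, 0, 0]], [[0, 0, -3], [0, 0, 0]], [[0, -3, 0], [0, 0, 0]], [[0, -3, 0], [0, 0, 0]], [[0, -3, 0], [0, 0, 0]], [[0, 0, 0], [0, 0, 0]], [[0, 0, 0], [0, 0, 0]], [[0, 0, 0], [0, 0, 0]]]}}

```text
clock: 26.18
tool_pos: [0.4709, -0.0337, 0.3369]
eef_rot: [0.733, 0.68, 0.001, 0.0]
contact_force: [-0.4, -0.7, -0.1]
opening: 0.351
finger_force: 0.0
```

Run:
```python
from h import *
a=snap('side');b=snap('top');w=snap('wrist')
z=lambda im,x,y,w,h,k:cv2.resize(im[y:y+h,x:x+w],None,fx=k,fy=k)
cv2.imwrite('pics/m5.png',np.vstack([np.hstack([z(a['img'],220,60,200,150,2),z(b['img'],240,70,200,150,2)]),z(w['img'],240,50,400,150,2)])[:,:,::-1])
```

```text
(no output)
```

View pics/m5.png

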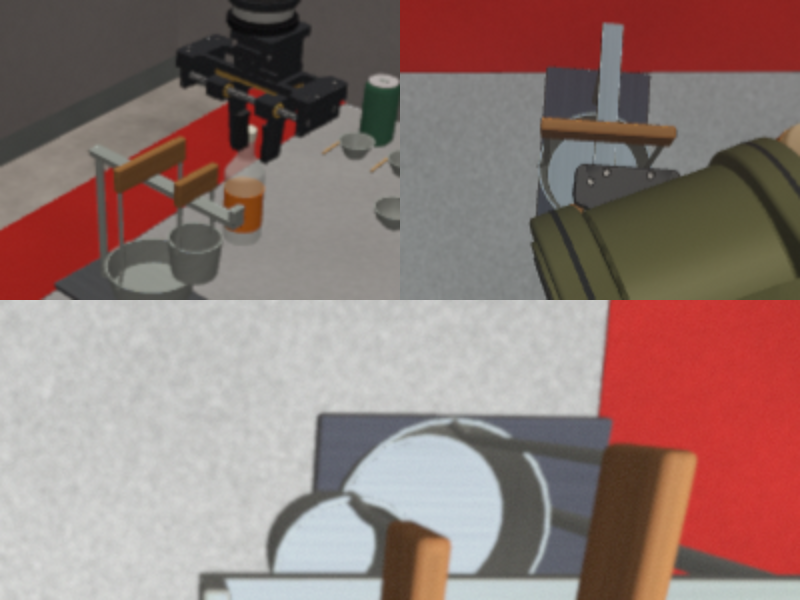

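Both pails hang level and free on the bar, and the robot is clear of them.

```bash
python3 -c "
from h import *
print(finish_job())"
```

```text
the job is handed in; nothing more can be done
None
```

Both pails hang on the hook, the large one at the back and the small one in front; the last pictures show them level and let go with the robot clear, and I handed the job in at about 26 s, though it returned no verdict.

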